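Red pulley on the balancing rollers

TASK

Check the balance of the red pulley of the wreath-binding machine: take it out of the wooden rack and lay its shaft across the two pairs of brass rollers of the balancing stand, with the pulley in the middle between them. Lower it until the shaft rests on the rollers before you let go, then keep clear while it swings round by itself and comes to rest with its yellow weight straight down. Leave the blue pulley where it is.

Things in the scene. Friction and masses are not known exactly. Their poses are not given: they have to be found in the camera images.
- pulley_red: Red grooved pulley, dia 110, 24 wide, flat faces, 0.6-0.95 kg, on a steel shaft dia 12 x 170 long; hub 40 long. Origin mid-width on the axis; y along the shaft, z up at start. Stands in a fixed wooden rack, rim on two bars between side boards (tops 42 up), shaft 78 up; friction stops it turning. Lift straight up over 40 to clear. Top 40 of the rim is free to pinch across its width (along y). mm.
- pulley_red_weight (a point): Centre of the round yellow steel weight (dia 24, 44 long, parallel to the shaft, 10 mm proud of each face) bolted through the red pulley 33 mm from the shaft's axis, at mid-width. It makes that side heavy. In the rack it is at the side of the shaft, 32 mm along the pulley's x and 9 mm higher; once settled, straight below the shaft.
- stand: Fixed stand. Origin under its 120 x 180 x 12 base plate's centre, z up. Two pairs of free-turning brass rollers, dia 30, 16 wide, at y = -58 and 58, axes along y at x = -17 and 17, 83 up. The shaft lies along y in the valleys at x = 0, axis 95 up; stand top 98. Gap for the pulley: 100 along y. A pulley let go swings round (slight drag) and is at rest, heavy side down, within 3 s. mm.
- pulley_blue: Blue pulley with a weight too, same shape and sizes as the red one; origin on the shaft's axis at mid-width, y along the shaft. It stands in the other place of the rack, in line with the red one, the two shafts 150 mm apart. To be left alone.
Mind the look-alikes: they are no part of the job. What is shaped like the stand but green is not meant.

How it is judged:
By the outcome, as a careful person would: the job done as asked, in the order asked, and still so for the second after the job is handed in, with the robot touching nothing.
It also fails if it takes over 51 s, if anything falls off the work surface, if the arm or the gripper's body presses on something with over 40 N, if the wrist force passes 120 N, or if a joint passes its speed limit or range.

ROBOT

A 6-joint arm with a two-finger parallel gripper is mounted at the origin on the work surface. World frame = base frame: x ahead of the robot, y to its left, z up, the work surface at z = 0. Lengths are in m, angles in rad, forces in N, time in s.
With the tool pointing down it reaches from about 0.275 to 0.75 m from the base axis. Payload 10.2 kg.
Tool frame: the origin (TCP) lies midway between the tips of the shut fingers; the grasp point (between the pads) lies 19 mm behind it; z points along the fingers, y is the line along which they close (so a half turn about z gives the same grasp; the last joint's range is limited). The gripper opens to 88 mm and grips with 3 to 60 N. Pads are 18 mm wide; open, the fingers measure 123 mm over their backs; the gripper's body (75 mm by 187 mm) begins 45 mm behind the grasp point.
Start: joints at [1.076, 0.313, 1.498, -0, 1.331, -0.223], TCP at [0.141, 0.506, 0.239] pointing down, gripper open.
Joint ranges: [-2.94, 2.94], [-0.97, 2.17], [0.19, 2.56], [-1.23, 4.37], [0.02, 3.11], [-2.88, 2.88]. Speed limits (rad/s): [2.39, 2.39, 3.01, 3.14, 3.14, 3.14].

INTERFACE

Orientations are given as [roll, pitch, yaw] about the fixed x, y, z axes, in that order (R = Rz(yaw) Ry(pitch) Rx(roll)).
In Python, from station import status, snapshot, camera_model, job_done gives the robot as it stands.
- The arm moves only by the tool arm_command, never from a script. Its arguments are lists of equal length, an entry for each row: "delta_rot": the turn, a rotation vector about the tool's x, y, z in degrees, a list of three; "translation": the shift along the tool's x, y, z in cm, a list of three; "gripper": the finger opening in cm, from 0 to 8.81. In form: {"delta_rot": [[rx, ry, rz], ...], "translation": [[tx, ty, tz], ...], "gripper": [gripper, ...]}. A call has 1 to 12 rows; each row is the pose to reach, as a shift and turn from the pose commanded when the call began, along the tool's axes at that moment; what a row does not reach only later rows make up. A row lasts 1/10 s, in which the tool goes at most 50 mm and 8.59 degrees, less where a joint would pass 70% of its speed; a pose out of reach is approached as far as the arm can. A call with a gripper value outside its range is refused whole. The fingers move at their own pace and stop on an object; "force" is the grip in N (left out, the last holds). Time passes only in rows, so rows that repeat a pose let the fingers close. It gives the time, the measured TCP pose, the force, the opening and the grip force at its end, in the units of the state.
- status.observe(): the state, without advancing time (a new reading comes with each control period).
- snapshot(name): name is "scene" or "top" or "wrist"; returns (picture, depth): 420x560x3 uint8, red, green, blue; 420x560 float32, m along the optical axis (not along the pixel's ray), 0 where there is no reading.
- camera_model(name): a dict with "vertical_fov" (degrees; the focal length in pixels is half the picture's height over the tangent of half this angle, whatever the lens; pixels are square), "cx", "cy" (the principal point, pixels), "extrinsics" (4x4, takes a point from world to camera coordinates); the wrist camera has in their place "T_tool_cam" (4x4, takes a point from camera to tool coordinates, whose origin is the TCP and whose axes are the flange's). Camera axes: x right, y up, looking along -z (the intrinsics and any distortion apply to the point x, -y, -z); pixel columns grow to the right and rows downward; lengths in m; the calibration is good to about 2 mm. The wrist camera is an equidistant fisheye: a pixel r from the principal point sees the ray r / f radians off the axis. A picture is of the moment at which its call begins: read the wrist's pose just before it. camera_model takes no time and is no camera call.
- job_done(): hands the job in; it is judged then, once.
The state is a dict: "clock": time; "qpos": joint angles; "joint_velocities": joint speeds; "tau": joint torques, N m; "eef_pos": TCP position; "ee_rot": TCP orientation; "force": force on the tool from outside, world axes, zero at the start; "moment": the same for the moment, N m; "grip_width": opening from 0.0 (shut) to 1.0 (fully open); "finger_force": force on a finger pad.
Only numpy, scipy, OpenCV 4.12 (cv2) and the standard library are available. Lean on these libraries where they do the work, as an engineer would, in place of code of your own. Each camera call takes 0.05 s, during which the arm holds its last target. There are 200 camera calls.

## Working session

There is one attempt and no reset: what is moved stays moved. The work goes in short steps, Python scripts to look and compute and a tool call to move; the robot and the scene stay as the last step left them, time stands still between calls to the robot, and variables do not carry over. Pictures are saved under pics/ and viewed, at most 10 in all, crops included, and the job is handed in when it is done.

Besides the shell and the picture viewer there is one more tool, called after "Request:" by a JSON object that holds its "fn" and its "kwargs". arm_command: Moves the arm, as the interface text tells. Its arguments: {"type":"object","properties":{"delta_rot":{"type":"array","items":{"type":"array","items":{"type":"number"}}},"translation":{"type":"array","items":{"type":"array","items":{"type":"number"}}},"gripper":{"type":"array","items":{"type":"number"}},"force":{"type":"number"}},"required":["delta_rot","translation","gripper"]}

```bash
mkdir -p pics; ls
python3 - <<'E'
from station import *
import cv2,numpy as np
print(status.observe())
for n in ["scene","top"]:
    p,d=snapshot(n); cv2.imwrite(f"pics/{n}.png",p[:,:,::-1]); np.save(f"{n}_d.npy",d); print(n,camera_model(n))
print(camera_model("wrist"))
E
```

```text
pics
{'clock': 0.0, 'qpos': array([ 1.07559279e+00,  3.13424714e-01,  1.49840835e+00, -1.38061360e-05,
        1.33098737e+00, -2.23410786e-01]), 'joint_velocities': array([ 0.00108478,  0.00011112, -0.00186125,  0.0007965 ,  0.00072324,
        0.00016917]), 'tau': array([-7.66014764e-04, -4.02211440e+01, -2.52265441e+01,  6.94605242e-02,
        3.52695922e-02, -9.34183231e-05]), 'eef_pos': array([0.14084655, 0.50550964, 0.23818482]), 'ee_rot': array([-3.14039241e+00, -2.58950341e-04,  2.86980303e+00]), 'force': array([ 0.03992556, -1.15885001,  0.12646103]), 'moment': array([-0.00543221, -0.00084744,  0.02569905]), 'finger_force': 0.0, 'grip_width': 0.9987377509539612}
scene {'vertical_fov': 52.63557689645475, 'cx': 274.8458841095232, 'cy': 203.5892725291698, 'extrinsics': array([[ 8.83676526e-01,  4.68098008e-01,  2.29054668e-04,
        -4.23684966e-01],
       [-3.67055208e-01,  6.92623854e-01,  6.20920825e-01,
         1.81598928e-01],
       [ 2.90493152e-01, -5.48777233e-01,  7.83873253e-01,
        -1.23767376e+00],
       [ 0.00000000e+00,  0.00000000e+00,  0.00000000e+00,
         1.00000000e+00]])}
top {'vertical_fov': 57.42305241866869, 'cx': 281.46309220134896, 'cy': 207.06017973990484, 'extrinsics': array([[ 0.00999715, -0.99992642, -0.00687165, -0.06222315],
       [ 0.99536351,  0.00929363,  0.09573459, -0.51857583],
       [-0.09566368, -0.00779686,  0.99538318, -0.85558483],
       [ 0.        ,  0.        ,  0.        ,  1.        ]])}
{'vertical_fov': 65.70646984690485, 'cx': 285.6440427366386, 'cy': 214.60461584233457, 'T_tool_cam': array([[ 1.07334910e-03,  9.60421467e-01,  2.78548834e-01,
         7.06487475e-02],
       [ 9.99999307e-01, -8.96068254e-04, -7.63762564e-04,
        -5.24628185e-04],
       [-4.83935195e-04,  2.78549461e-01, -9.60421764e-01,
        -1.46072324e-01],
       [ 0.00000000e+00,  0.00000000e+00,  0.00000000e+00,
         1.00000000e+00]])}
```

View pics/scene.png

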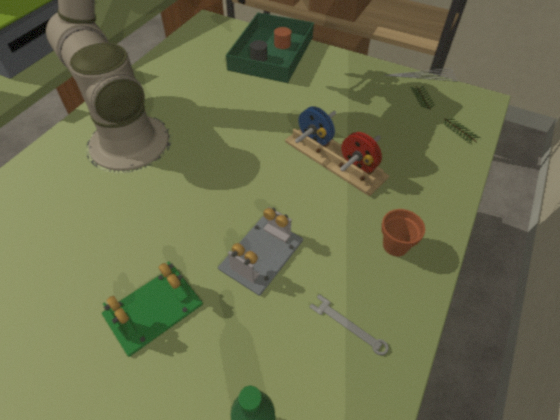

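View pics/top.png

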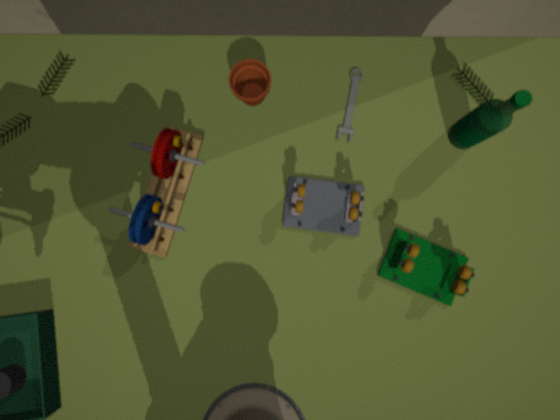

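The top view shows the red pulley at about (165,153), with the weight at (178,142) and the shaft from (133,146) to (203,162). The grey stand is at (325,205), and the green look-alike is at (425,265). Next I'll enlarge crops to get exact pixels.

Run:
```python
import cv2,numpy as np
t=cv2.imread("pics/top.png");s=cv2.imread("pics/scene.png")
def crop(im,x,y,w,h,k):
    c=cv2.resize(im[y:y+h,x:x+w],None,fx=k,fy=k,interpolation=cv2.INTER_CUBIC)
    c=cv2.convertScaleAbs(c,alpha=1.5)
    for i in range(0,w,10):
        cv2.line(c,(i*k,0),(i*k,6 if i%50 else 14),(255,255,255),1)
        if i%20==0: cv2.putText(c,str(x+i),(i*k,16),0,.35,(255,255,255),1)
    for i in range(0,h,10):
        cv2.line(c,(0,i*k),(6,i*k),(255,255,255),1)
        if i%20==0: cv2.putText(c,str(y+i),(8,i*k+4),0,.35,(255,255,255),1)
    return c
a=np.hstack([crop(t,125,118,100,75,4),crop(t,275,165,100,75,4)])
b=np.hstack([crop(s,305,120,100,75,4),crop(s,213,202,100,75,4)])
cv2.imwrite("pics/m1.png",np.vstack([a,b]))
```

```text
(no output)
```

View pics/m1.png

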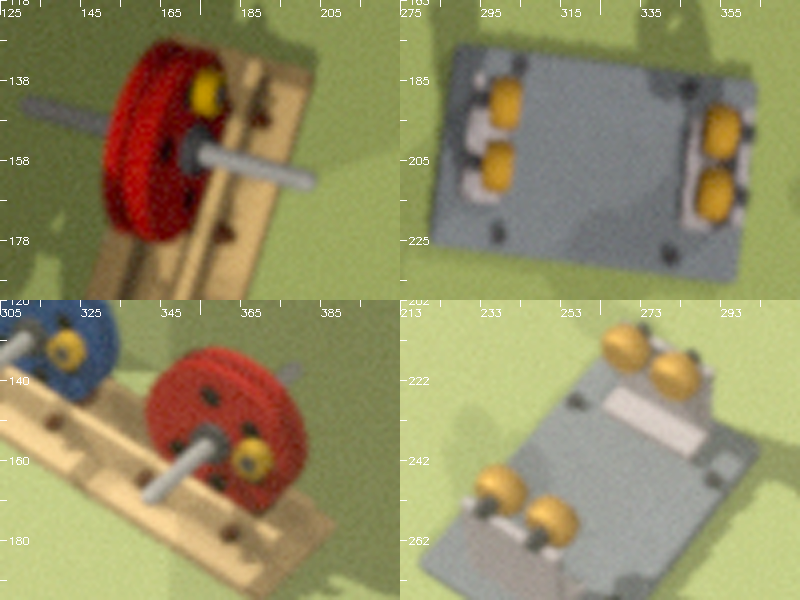

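The crops give these pixels. In top, the shaft ends are (130.5,143.5) and (203,163.5), and the rollers are (301,190), (299.5,207), (355.5,198) and (354,214). In scene, the shaft ends are (377.5,138) and (342.5,169), and the rollers are (270,214), (282,221), (238,249) and (251,257.5).

```bash
cat > h.py <<'E'
from station import *
import numpy as np
def ray(n,uv):
    m=camera_model(n);f=210/np.tan(np.radians(m["vertical_fov"]/2));E=m["extrinsics"]
    d=np.array([(uv[0]-m["cx"])/f,-(uv[1]-m["cy"])/f,-1.]);R=E[:3,:3]
    return -R.T@E[:3,3],R.T@d
def onz(n,uv,z):
    o,d=ray(n,uv);return o+d*(z-o[2])/d[2]
def tri(rays):
    A=np.zeros((3,3));b=np.zeros(3);P=[]
    for o,d in rays:
        d=d/np.linalg.norm(d);M=np.eye(3)-np.outer(d,d);A+=M;b+=M@o;P.append((M,o))
    x=np.linalg.solve(A,b);return x,max(np.linalg.norm(M@(x-o)) for M,o in P)
E
python3 - <<'E'
from h import *
np.set_printoptions(precision=4,suppress=True)
T={'sL':[(130.5,143.5),(377.5,138)],'sR':[(203,163.5),(342.5,169)],'r1':[(301.25,190.5),(269.75,214)],'r2':[(299.5,206.75),(282,220.75)][:0] or [(301.25,190.5),(282,220.75)],
'r2':[(299.5,206.75),(269.75,214)],'r3':[(355.5,197.75),(251.25,257.5)],'r4':[(354,213.75),(238,249.25)]}
T['r1'][1]=(282,220.75)
P={}
for k,(a,b) in T.items():
    P[k],e=tri([ray("top",a),ray("scene",b)]);print(k,P[k],e)
print("top-ray at heights: shaft",onz("top",T['sL'][0],.078),onz("top",T['sR'][0],.078))
d=P['sL']-P['sR'];print("shaft len",np.linalg.norm(d),"yaw",np.degrees(np.arctan2(-d[0],d[1])),"mid",(P['sL']+P['sR'])/2)
c=[onz("top",u,.012) for u in [(289.5,176.25),(364.25,185.75),(358.75,235.5),(283,226)]]
cs=np.array(c);print(cs,cs.mean(0));e=cs[0]-cs[1]+cs[3]-cs[2];print("plate",np.linalg.norm(cs[0]-cs[1]),np.linalg.norm(cs[1]-cs[2]),"yaw",np.degrees(np.arctan2(-e[0],e[1])))
r=(P['r1']+P['r2']-P['r3']-P['r4']);print("roller mid",sum(P[k] for k in['r1','r2','r3','r4'])/4,"yaw",np.degrees(np.arctan2(-r[0],r[1])),np.linalg.norm(r)/2)
# depth check
for k in ['sL','sR','r1','r2','r3','r4']:
    for n,i in(("top",0),("scene",1)):
        D=np.load(n+"_d.npy");u=T[k][i];z=D[int(round(u[1])),int(round(u[0]))];o,dd=ray(n,u);print(k,n,o+dd*z)
E
```

```text
sL [0.6502 0.2763 0.0706] 0.0034222980796724954
sR [0.6089 0.1152 0.078 ] 0.001056048106264576
r1 [ 0.5502 -0.0998  0.0816] 0.0003231229060266622
r2 [ 0.5157 -0.0958  0.0807] 0.0011059348867601146
r3 [ 0.5361 -0.216   0.0813] 0.0010179276179772057
r4 [ 0.5014 -0.2123  0.0829] 0.0009315224153330465
top-ray at heights: shaft [0.6512 0.2755 0.078 ] [0.608  0.1146 0.078 ]
shaft len 0.16638501033293518 yaw -14.385521256638043 mid [0.6295 0.1958 0.0743]
[[ 0.5932 -0.0752  0.012 ]
 [ 0.5722 -0.2502  0.012 ]
 [ 0.4561 -0.2363  0.012 ]
 [ 0.4763 -0.0611  0.012 ]] [ 0.5244 -0.1557  0.012 ]
plate 0.17618078355158018 0.1170064681613619 yaw -6.711853687980036
roller mid [ 0.5259 -0.156   0.0816] yaw -6.9522420995765035 0.11725147013725867
sL top [0.6501 0.2737 0.0824]
sL scene [0.6494 0.2639 0.0787]
sR top [0.6077 0.1143 0.0794]
sR scene [0.6108 0.1118 0.0825]
r1 top [ 0.548  -0.0993  0.0952]
r1 scene [ 0.5534 -0.1055  0.0906]
r2 top [ 0.5131 -0.0957  0.0977]
r2 scene [ 0.5216 -0.1042  0.0944]
r3 top [ 0.5332 -0.2134  0.0983]
r3 scene [ 0.5418 -0.2226  0.0955]
r4 top [ 0.4994 -0.2101  0.0979]
r4 scene [ 0.5066 -0.2176  0.0944]
```

Request:
{"fn": "arm_command", "kwargs": {"delta_rot": [[0,0,-1],[0,0,-1],[0,0,-1],[0,0,-1],[0,0,-1],[0,0,-1],[0,0,-1],[0,0,-1],[0,0,-1],[0,0,-1],[0,0,-1],[0,0,-1]], "translation": [[-55.3,-16.8,0],[-55.3,-16.8,0],[-55.3,-16.8,0],[-55.3,-16.8,0],[-55.3,-16.8,0],[-55.3,-16.8,0],[-55.3,-16.8,0],[-55.3,-16.8,0],[-55.3,-16.8,0],[-55.3,-16.8,0],[-55.3,-16.8,0],[-55.3,-16.8,0]], "gripper": [8.8,8.8,8.8,8.8,8.8,8.8,8.8,8.8,8.8,8.8,8.8,8.8]}}

```text
clock: 1.3
eef_pos: [0.6308, 0.1927, 0.2376]
ee_rot: [-3.141, -0.001, 2.885]
force: [-1.1, -0.1, 0.0]
grip_width: 0.999
finger_force: 0.0
```

Request:
{"fn": "arm_command", "kwargs": {"delta_rot": [[0,0,0],[0,0,0],[0,0,0],[0,0,0]], "translation": [[0,0,0],[0,0,0],[0,0,0],[0,0,0]], "gripper": [8.8,8.8,8.8,8.8]}}

```text
clock: 1.7
eef_pos: [0.6278, 0.1964, 0.2392]
ee_rot: [3.141, 0.0, 2.889]
force: [-0.0, 1.0, 0.5]
grip_width: 0.999
finger_force: 0.0
```

```bash
cat >> h.py <<'E'
import cv2,pickle
from scipy.spatial.transform import Rotation as Ro
def shot(tag):
    s=status.observe();p,d=snapshot("wrist");cv2.imwrite(f"pics/{tag}.png",cv2.resize(p[:,:,::-1],(784,588),interpolation=cv2.INTER_CUBIC))
    pickle.dump((s['eef_pos'],s['ee_rot'],d),open(tag+".pkl","wb"));print(s['clock'],s['eef_pos'],s['ee_rot'],s['force'])
def wray(tag,uv,k=1.4):
    pos,e,d=pickle.load(open(tag+".pkl","rb"));m=camera_model("wrist");f=210/np.tan(np.radians(m["vertical_fov"]/2))
    x=(uv[0]+.5)/k-.5-m["cx"];y=(uv[1]+.5)/k-.5-m["cy"];r=np.hypot(x,y);th=r/f
    v=np.array([np.sin(th)*x/r,-np.sin(th)*y/r,-np.cos(th)]);T=m["T_tool_cam"];R=Ro.from_euler('xyz',e).as_matrix()
    return pos+R@T[:3,3],R@T[:3,:3]@v
def wz(tag,uv,z):
    o,d=wray(tag,uv);return o+d*(z-o[2])/d[2]
E
python3 -c "
from h import *;shot('w1')"
```

```text
1.7 [0.62780057 0.19640028 0.23917388] [3.14139542e+00 2.50149793e-04 2.88862508e+00] [-0.01869875  1.02511126  0.50439533]
```

View pics/w1.png

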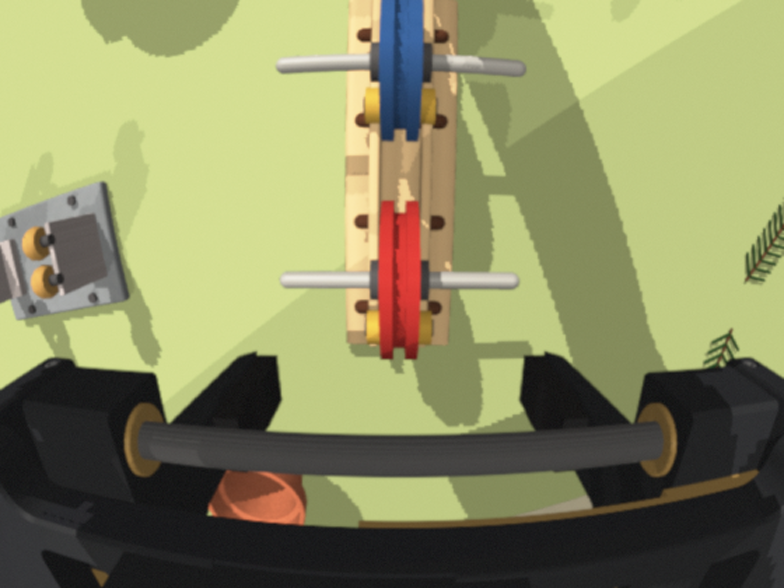

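The wrist view shows the red shaft's ends at (280,280) and (519,281), with the rim centred at column 399. The weight is on the far side, and the gripper is well aligned with the shaft.

```bash
python3 -c "
from h import *
a=wz('w1',(281,280),.078);b=wz('w1',(518,281),.078);m=(a+b)/2;d=b-a
print(a,b,np.linalg.norm(d),m,np.degrees(np.arctan2(d[0],d[1])))
for n,u,w in (('sL',(130.5,143.5),0),('sR',(203,163.5),1)):
  print(tri([ray('top',u),wray('w1',[(281,280),(518,281)][w])]))
pos,e,D=pickle.load(open('w1.pkl','rb'));R=Ro.from_euler('xyz',e).as_matrix();print(R.T@(m-pos),R.T@d)
L=wz('w1',(379,205),.1);Rr=wz('w1',(419,205),.1);print((L+Rr)/2, R.T@((L+Rr)/2-pos),np.linalg.norm(L-Rr))
import numpy as np
for t in range(1):
  s=[status.observe()['eef_pos'] for _ in range(3)];print(s)
"
```

```text
[0.60976688 0.11342852 0.078     ] [0.6524554  0.27623088 0.078     ] 0.16830601605746856 [0.63111114 0.1948297  0.078     ] 14.692794417782054
(array([0.58283765, 0.18407319, 0.30056946]), np.float64(0.009654867422143441))
(array([0.59408384, 0.16666915, 0.21514922]), np.float64(0.0807399798474372))
[-0.00355797 -0.00072382  0.16117463] [-5.84031242e-04  1.68304999e-01  3.33419408e-05]
[0.57910021 0.20791043 0.1       ] [ 0.05006597 -0.00107226  0.13916115] 0.024957228073382652
[array([0.6279047 , 0.19632235, 0.23918846]), array([0.6279047 , 0.19632235, 0.23918846]), array([0.6279047 , 0.19632235, 0.23918846])]
```

Request:
{"fn": "arm_command", "kwargs": {"delta_rot": [[0,0,0],[0,0,0],[0,0,0],[0,0,0],[0,0,0],[0,0,0],[0,0,0],[0,0,0]], "translation": [[-0.36,-0.08,4],[-0.36,-0.08,7],[-0.36,-0.08,10],[-0.36,-0.08,12],[-0.36,-0.08,13],[-0.36,-0.08,14],[-0.36,-0.08,14],[-0.36,-0.08,14]], "gripper": [8.8,8.8,8.8,8.8,8.8,8.8,8.8,8.8]}}

```text
clock: 2.55
eef_pos: [0.6322, 0.1939, 0.0997]
ee_rot: [3.141, 0.001, 2.887]
force: [-1.0, 0.9, 0.5]
grip_width: 1.002
finger_force: 0.0
```

Request:
{"fn": "arm_command", "kwargs": {"delta_rot": [[0,0,0],[0,0,0],[0,0,0],[0,0,0],[0,0,0],[0,0,0],[0,0,0],[0,0,0],[0,0,0],[0,0,0]], "translation": [[0,0,0],[0,0,0],[0,0,0],[0,0,0],[0,0,0],[0,0,0],[0,0,0],[0,0,0],[0,0,0],[0,0,0]], "gripper": [6,4,2,1.5,1.5,1.5,1.5,1.5,1.5,1.5], "force": 50}}

```text
clock: 3.55
eef_pos: [0.6319, 0.1939, 0.0987]
ee_rot: [3.141, 0.0, 2.887]
force: [0.9, 0.1, -0.6]
grip_width: 0.266
finger_force: 49.9
```

Request:
{"fn": "arm_command", "kwargs": {"delta_rot": [[0,0,0],[0,0,0],[0,0,0],[0,0,0],[0,0,0],[0,0,0],[0,0,0],[0,0,0],[0,0,0]], "translation": [[0,0,-0.5],[0,0,-1.5],[0,0,-3],[0,0,-5],[0,0,-7],[0,0,-9],[0,0,-11],[0,0,-12],[0,0,-12]], "gripper": [1.5,1.5,1.5,1.5,1.5,1.5,1.5,1.5,1.5]}}

```text
clock: 4.45
eef_pos: [0.6322, 0.1938, 0.2206]
ee_rot: [3.141, 0.003, 2.887]
force: [-0.1, 0.6, -8.3]
grip_width: 0.265
finger_force: 49.9
```

```bash
python3 -c "
from h import *
s=status.observe();print(s['eef_pos'],s['ee_rot'],s['force'],s['grip_width'])
R=Ro.from_euler('xyz',s['ee_rot']).as_matrix();print(R.T@(np.array([.5245,-.1555,s['eef_pos'][2]])-s['eef_pos']),np.degrees(s['ee_rot'][2]))"
```

```text
[0.63223523 0.1937998  0.22060583] [3.14053071e+00 2.75639580e-03 2.88724914e+00] [-0.11049644  0.55834499 -8.26679888] 0.2654567175669149
[ 0.01638183 -0.36516939 -0.00043295] 165.42719004171914
```

Request:
{"fn": "arm_command", "kwargs": {"delta_rot": [[0,0,-1],[0,0,-2],[0,0,-3],[0,0,-4],[0,0,-5],[0,0,-6],[0,0,-7],[0,0,-7.7],[0,0,-7.7],[0,0,-7.7],[0,0,-7.7],[0,0,-7.7]], "translation": [[0.1,-2,0],[0.3,-6,0],[0.5,-10,0],[0.7,-14,0],[0.9,-18,0],[1.0,-22,0],[1.2,-26,0],[1.4,-30,0],[1.5,-33,0],[1.6,-35.5,0],[1.6,-36.5,0],[1.6,-36.5,0]], "gripper": [1.5,1.5,1.5,1.5,1.5,1.5,1.5,1.5,1.5,1.5,1.5,1.5]}}

```text
clock: 5.65
eef_pos: [0.5241, -0.1561, 0.2181]
ee_rot: [3.141, -0.001, 3.02]
force: [-0.2, 1.0, -7.4]
grip_width: 0.268
finger_force: 49.9
```

Request:
{"fn": "arm_command", "kwargs": {"delta_rot": [[0,0,0],[0,0,0],[0,0,0],[0,0,0]], "translation": [[0,0,0],[0,0,0],[0,0,0],[0,0,0]], "gripper": [1.5,1.5,1.5,1.5]}}

```text
clock: 6.05
eef_pos: [0.5247, -0.1549, 0.2187]
ee_rot: [3.142, -0.0, 3.023]
force: [-1.0, 0.2, -8.0]
grip_width: 0.263
finger_force: 49.9
```

```bash
python3 -c "
from h import *;shot('w2')"
```

```text
6.05 [ 0.52468831 -0.1548644   0.21870979] [ 3.14152832e+00 -1.80902055e-05  3.02256173e+00] [-1.03049054  0.24307203 -7.98781604]
```

View pics/w2.png

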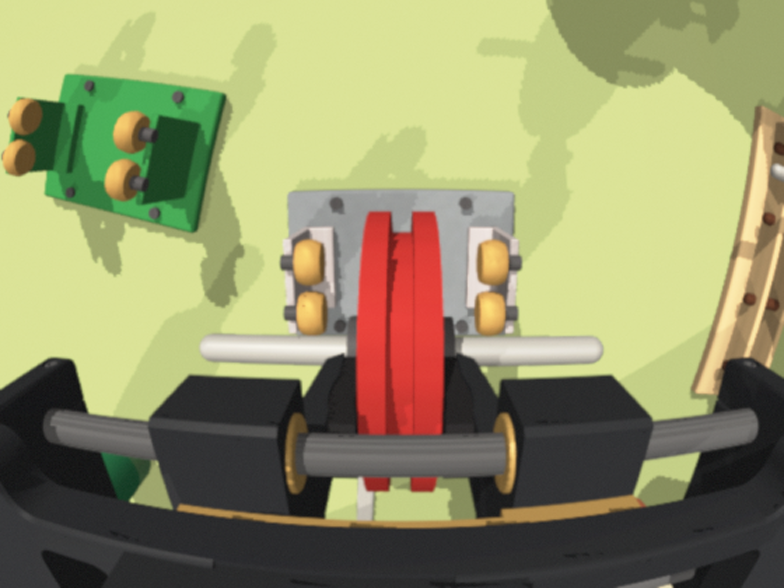

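The wrist view shows the pulley held square above the stand. The roller centres are (309,262), (312,313), (493,261) and (490,313). Their outer axle stubs are (287,262), (290,313), (515,262) and (512,313), and the shaft ends are (203,347) and (601,350).

```bash
python3 -c "
from h import *
np.set_printoptions(precision=4,suppress=True)
pos,e,D=pickle.load(open('w2.pkl','rb'));R=Ro.from_euler('xyz',e).as_matrix()
t=lambda uv,z:R.T@(wz('w2',uv,z)-pos)
for z in (.083,.092):
  P=[t(u,z) for u in [(309,262),(312,313),(493,261),(490,313)]]; print(z,*P,'mean',np.mean(P,0))
A=[t(u,.083) for u in [(287,262),(290,313),(515,262),(512,313)]];print('axle',*A,np.mean(A,0))
C=[t(u,.012) for u in [(288,191),(514,191)]];print('plate',*C)
for z in (.196,.198,.200):
  S=[t(u,z) for u in [(202,347),(602,350)]];print('shaft',z,*S,np.mean(S,0),np.linalg.norm(S[0]-S[1]))
print('tri rollers with top')
for tu,wu in [((301.25,190.5),(490,313)),((299.5,206.75),(493,261)),((355.5,197.75),(312,313)),((354,213.75),(309,262))]:
  print(tri([ray('top',tu),wray('w2',wu)]))
"
```

```text
0.083 [ 0.0146 -0.0587  0.1357] [-0.0195 -0.0584  0.1357] [0.0154 0.0589 0.1357] [-0.0194  0.0587  0.1357] mean [-0.0022  0.0001  0.1357]
0.092 [ 0.0164 -0.0568  0.1267] [-0.0166 -0.0566  0.1267] [0.0172 0.057  0.1267] [-0.0165  0.0568  0.1267] mean [0.0001 0.0001 0.1267]
axle [ 0.0148 -0.0733  0.1357] [-0.0196 -0.0734  0.1357] [0.015  0.0735 0.1357] [-0.0195  0.0738  0.1357] [-0.0023  0.0001  0.1357]
plate [ 0.0577 -0.0883  0.2067] [0.058  0.0888 0.2067]
shaft 0.196 [ 0.0011 -0.0852  0.0227] [-0.0002  0.0863  0.0227] [0.0004 0.0006 0.0227] 0.17147199628578474
shaft 0.198 [ 0.0019 -0.0842  0.0207] [0.0006 0.0853 0.0207] [0.0012 0.0005 0.0207] 0.16944014196027332
shaft 0.2 [ 0.0027 -0.0832  0.0187] [0.0014 0.0842 0.0187] [0.0021 0.0005 0.0187] 0.16740828763476176
tri rollers with top
(array([ 0.549 , -0.0997,  0.0883]), np.float64(8.511532454642832e-05))
(array([ 0.514 , -0.0961,  0.0922]), np.float64(0.00037129169584247895))
(array([ 0.5342, -0.2138,  0.0922]), np.float64(0.0008337042366599924))
(array([ 0.4998, -0.2087,  0.0995]), np.float64(0.0011909719515682494))
```

Request:
{"fn": "arm_command", "kwargs": {"delta_rot": [[0,0,0],[0,0,0],[0,0,0],[0,0,0],[0,0,0],[0,0,0],[0,0,0],[0,0,0],[0,0,0],[0,0,0]], "translation": [[-0.3,0,1],[-0.3,0,3],[-0.3,0,5],[-0.3,0,7],[-0.3,0,8],[-0.3,0,8.8],[-0.3,0,9.3],[-0.3,0,9.5],[-0.3,0,9.5],[-0.3,0,9.5]], "gripper": [1.5,1.5,1.5,1.5,1.5,1.5,1.5,1.5,1.5,1.5]}}

```text
clock: 7.1
eef_pos: [0.5277, -0.156, 0.1243]
ee_rot: [-3.141, 0.001, 3.022]
force: [-0.2, 0.7, -7.3]
grip_width: 0.272
finger_force: 49.9
```

```bash
python3 -c "
from h import *;shot('w3')"
```

```text
7.1 [ 0.52773854 -0.15598097  0.12428701] [-3.14120435e+00  9.69652412e-04  3.02158180e+00] [-0.2187162   0.67273966 -7.29099537]
```

View pics/w3.png

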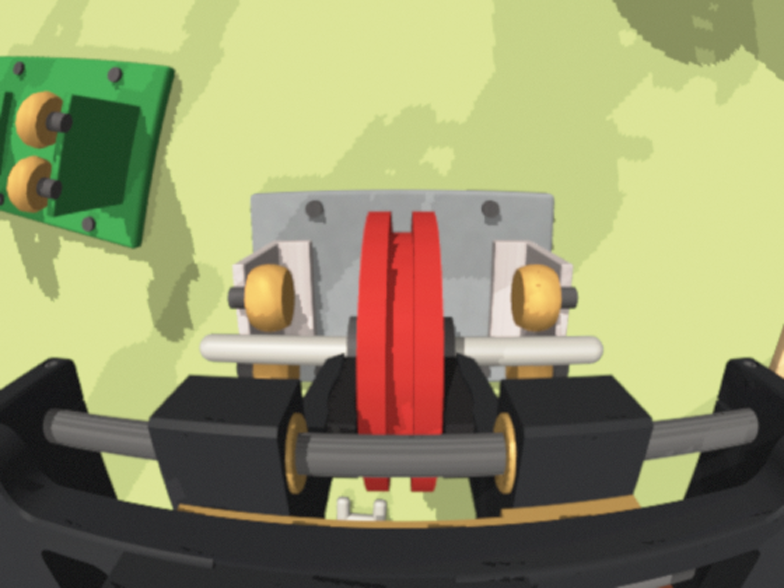

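The shaft is just above the rollers and the pulley is centred. The near-base axle stubs are at (238,297) and (568,297), and the shaft ends are unchanged.

```bash
python3 -c "
from h import *
np.set_printoptions(precision=4,suppress=True)
pos,e,D=pickle.load(open('w3.pkl','rb'));R=Ro.from_euler('xyz',e).as_matrix()
t=lambda uv,z:R.T@(wz('w3',uv,z)-pos)
print(t((238,297),.083),t((568,297),.083),t((202,347),pos[2]-.0207),t((602,350),pos[2]-.0207),t((252,195),.012),t((552,195),.012))"
```

```text
[ 0.018  -0.0729  0.0413] [0.0182 0.0747 0.0412] [ 0.0019 -0.0842  0.0207] [0.0006 0.0852 0.0207] [ 0.0598 -0.0869  0.1123] [0.0601 0.0882 0.1122]
```

Request:
{"fn": "arm_command", "kwargs": {"delta_rot": [[0,0,0],[0,0,0],[0,0,0],[0,0,0],[0,0,0]], "translation": [[0,0,0.2],[0,0,0.4],[0,0,0.6],[0,0,0.7],[0,0,0.7]], "gripper": [1.5,1.5,1.5,1.5,1.5]}}

```text
clock: 7.65
eef_pos: [0.5278, -0.1559, 0.1168]
ee_rot: [-3.141, 0.001, 3.022]
force: [1.5, 0.2, -6.0]
grip_width: 0.267
finger_force: 49.9
```

Request:
{"fn": "arm_command", "kwargs": {"delta_rot": [[0,0,0],[0,0,0]], "translation": [[0,0,0.1],[0,0,0.1]], "gripper": [1.5,1.5]}}

```text
clock: 7.85
eef_pos: [0.528, -0.1559, 0.1161]
ee_rot: [-3.141, 0.002, 3.022]
force: [3.7, 1.8, -5.2]
grip_width: 0.264
finger_force: 49.9
```

Request:
{"fn": "arm_command", "kwargs": {"delta_rot": [[0,0,0],[0,0,0]], "translation": [[-0.08,0,0.1],[-0.08,0,0.1]], "gripper": [1.5,1.5]}}

```text
clock: 8.05
eef_pos: [0.5285, -0.1559, 0.1153]
ee_rot: [-3.141, 0.001, 3.022]
force: [0.4, 2.8, -0.3]
grip_width: 0.266
finger_force: 49.9
```

Request:
{"fn": "arm_command", "kwargs": {"delta_rot": [[0,0,0],[0,0,0]], "translation": [[0,0,0.1],[0,0,0.1]], "gripper": [1.5,1.5]}}

```text
clock: 8.25
eef_pos: [0.5286, -0.1559, 0.115]
ee_rot: [-3.141, 0.001, 3.022]
force: [-0.4, 3.2, 7.6]
grip_width: 0.272
finger_force: 49.9
```

Request:
{"fn": "arm_command", "kwargs": {"delta_rot": [[0,0,0],[0,0,0],[0,0,0],[0,0,0],[0,0,0]], "translation": [[0,0,0],[0,0,0],[0,0,0],[0,0,0],[0,0,0]], "gripper": [3,5,7,7,7]}}

```text
clock: 8.75
eef_pos: [0.5282, -0.156, 0.1136]
ee_rot: [3.142, -0.0, 3.022]
force: [0.5, 0.0, -0.1]
grip_width: 0.68
finger_force: 0.0
```

Request:
{"fn": "arm_command", "kwargs": {"delta_rot": [[0,0,0],[0,0,0],[0,0,0],[0,0,0],[0,0,0],[0,0,0],[0,0,0]], "translation": [[0,0,-1],[0,0,-3],[0,0,-6],[0,0,-10],[0,0,-14],[0,0,-14],[0,0,-14]], "gripper": [7,7,7,7,7,7,7]}}

```text
clock: 9.45
eef_pos: [0.5283, -0.1559, 0.2545]
ee_rot: [-3.141, 0.001, 3.022]
force: [-0.5, -0.2, -1.1]
grip_width: 0.792
finger_force: 0.0
```

Request:
{"fn": "arm_command", "kwargs": {"delta_rot": [[0,0,0],[0,0,0],[0,0,0],[0,0,0],[0,0,0],[0,0,0],[0,0,0],[0,0,0],[0,0,0],[0,0,0],[0,0,0],[0,0,0]], "translation": [[4,0,0],[8,0,0],[10,0,0],[10,0,0],[10,0,0],[10,0,0],[10,0,0],[10,0,0],[10,0,0],[10,0,0],[10,0,0],[10,0,0]], "gripper": [7,7,7,7,7,7,7,7,7,7,7,7]}}

```text
clock: 10.65
eef_pos: [0.429, -0.144, 0.2537]
ee_rot: [-3.142, 0.0, 3.022]
force: [-0.7, -0.5, -0.1]
grip_width: 0.796
finger_force: 0.0
```

Request:
{"fn": "arm_command", "kwargs": {"delta_rot": [[0,0,0],[0,0,0],[0,0,0],[0,0,0],[0,0,0],[0,0,0],[0,0,0],[0,0,0],[0,0,0],[0,0,0],[0,0,0],[0,0,0]], "translation": [[0,0,0],[0,0,0],[0,0,0],[0,0,0],[0,0,0],[0,0,0],[0,0,0],[0,0,0],[0,0,0],[0,0,0],[0,0,0],[0,0,0]], "gripper": [7,7,7,7,7,7,7,7,7,7,7,7]}}

```text
clock: 11.85
eef_pos: [0.429, -0.144, 0.2537]
ee_rot: [3.142, 0.0, 3.022]
force: [-0.0, 0.3, -0.2]
grip_width: 0.797
finger_force: 0.0
```

Request:
{"fn": "arm_command", "kwargs": {"delta_rot": [[0,0,0],[0,0,0],[0,0,0],[0,0,0],[0,0,0],[0,0,0],[0,0,0],[0,0,0],[0,0,0],[0,0,0],[0,0,0],[0,0,0]], "translation": [[0,0,0],[0,0,0],[0,0,0],[0,0,0],[0,0,0],[0,0,0],[0,0,0],[0,0,0],[0,0,0],[0,0,0],[0,0,0],[0,0,0]], "gripper": [7,7,7,7,7,7,7,7,7,7,7,7]}}

```text
clock: 13.05
eef_pos: [0.429, -0.144, 0.2537]
ee_rot: [-3.142, 0.0, 3.022]
force: [0.6, -0.0, 0.3]
grip_width: 0.796
finger_force: 0.0
```

Run:
```python
from h import *
shot('w4')
w=cv2.imread('pics/w4.png');s,_=snapshot("scene");s=s[:,:,::-1]
c=cv2.resize(s[190:300,200:320],None,fx=3.2,fy=3.2,interpolation=cv2.INTER_CUBIC)
w=cv2.resize(w,(400,300));o=np.zeros((360,790,3),np.uint8);o[:300,:400]=w;o[:352,402:786]=c;cv2.imwrite('pics/m4.png',o)
```

```text
13.05 [ 0.4290048  -0.1439641   0.25372825] [-3.14156926e+00  1.54704066e-05  3.02163676e+00] [ 0.60062635 -0.00222988  0.34922932]
```

View pics/m4.png

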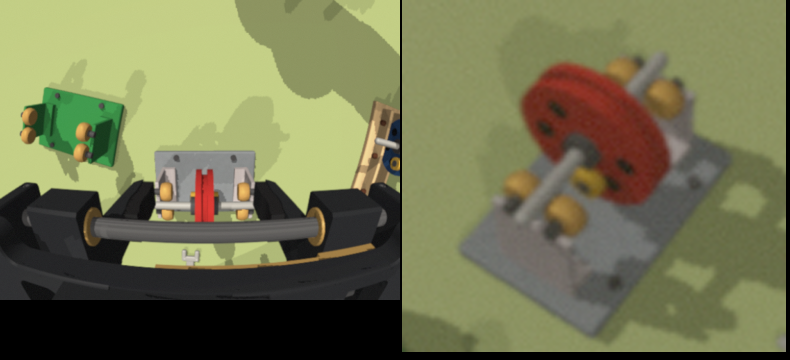

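The shaft lies in the valleys and the weight at (590,180) hangs below the hub at (580,150). I'll wait a little longer and check that nothing is still moving.

Request:
{"fn": "arm_command", "kwargs": {"delta_rot": [[0,0,0],[0,0,0],[0,0,0],[0,0,0],[0,0,0],[0,0,0],[0,0,0],[0,0,0],[0,0,0],[0,0,0],[0,0,0],[0,0,0]], "translation": [[0,0,0],[0,0,0],[0,0,0],[0,0,0],[0,0,0],[0,0,0],[0,0,0],[0,0,0],[0,0,0],[0,0,0],[0,0,0],[0,0,0]], "gripper": [7,7,7,7,7,7,7,7,7,7,7,7]}}

```text
clock: 14.35
eef_pos: [0.429, -0.1439, 0.2537]
ee_rot: [-3.142, -0.0, 3.022]
force: [-0.1, -0.5, -0.2]
grip_width: 0.789
finger_force: 0.0
```

Run:
```python
from h import *
C=[]
for i in range(12):
    s,_=snapshot("scene")
    c=cv2.cvtColor(s[235:262,245:275],cv2.COLOR_RGB2HSV)
    m=(c[...,0]>20)&(c[...,0]<32)&(c[...,1]>150);v=np.argwhere(m)
    if i%4==0: print(len(v),v.mean(0)+[235,245] if len(v) else None)
    C.append(s.astype(int))
print([np.abs(C[i]-C[0])[190:300,200:320].mean().round(2) for i in range(1,12,2)])
m=camera_model("scene");f=210/np.tan(np.radians(m["vertical_fov"]/2));E=m["extrinsics"]
def px(p):
    q=E[:3,:3]@p+E[:3,3];return m["cx"]-f*q[0]/q[2],m["cy"]+f*q[1]/q[2]
# expected near-face weight end, hanging straight down
c=np.array([.5275,-.1555,.095]);a=np.array([np.sin(np.radians(6.9)),np.cos(np.radians(6.9)),0])
for ang in (-15,0,15):
    t=np.radians(ang);w=c-.022*a+.033*np.array([np.sin(t)*a[1],-np.sin(t)*a[0],-np.cos(t)]);print(ang,px(w))
g=cv2.resize(s[225:275,235:285][:,:,::-1],None,fx=8,fy=8,interpolation=cv2.INTER_CUBIC);cv2.imwrite("pics/z5.png",g)
```

```text
42 [245.83333333 258.30952381]
43 [245.81395349 258.39534884]
41 [245.75609756 258.29268293]
[np.float64(1.81), np.float64(1.81), np.float64(1.81), np.float64(1.81), np.float64(1.8), np.float64(1.8)]
-15 (np.float64(252.34533251949767), np.float64(244.5678348434638))
0 (np.float64(255.46360300439298), np.float64(246.70506086419124))
15 (np.float64(258.5657558544571), np.float64(248.3035500625515))
```

View pics/z5.png

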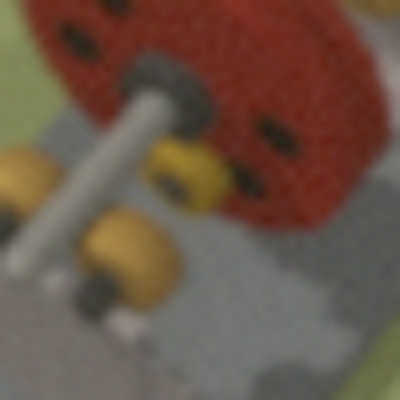

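The weight's bolt end is at about (257,248), against (255.5,246.7) predicted for straight down. The pulley is still and the arm is clear of it.

```bash
python3 -c "
from station import job_done;print(job_done())"
```

```text
the job is handed in; nothing more can be done
None
```

The red pulley's shaft is resting on the stand's brass rollers with the pulley centred and its yellow weight hanging straight down as near as the camera could show; the blue pulley was left alone, and the job was handed in at about 15 s.

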